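# Cure a paint swatch with the dead-man paddle held at mid travel

## Robot

A 7-joint arm with a two-finger parallel gripper is mounted at the origin on the work surface. World frame = base frame: x ahead of the robot, y to its left, z up, the work surface at z = 0. Lengths are in m, angles in rad, forces in N, time in s.
With the tool pointing down it reaches from about 0.4 to 0.875 m from the base axis. Payload 19.3 kg.
Tool frame: the origin (TCP) lies on the centre line of the jaws, within the pads' length; the fingertips stand 14 mm ahead of it and the grasp point (between the pads) lies 5 mm behind it (bot.tip_extent is the distance from the TCP to the fingertips, in m); z points along the fingers, y is the line along which they close (so a half turn about z gives the same grasp; the last joint's range is limited). The gripper opens to 85 mm and grips with 20 to 120 N. Pads are 22 mm wide; open, the fingers measure 114 mm over their backs; the gripper's body (76 mm by 85 mm) begins 54 mm behind the grasp point. The pads swing forward as they close: fully open they stand 13 mm farther back than shut.
Start: joints at [1.037, 0.521, -0.036, 1.599, 0.021, 1.021, -0.113], TCP at [0.28, -0.559, 0.245] pointing down, gripper open.
Joint ranges: [-2.91, 2.91], [-0.3, 2.13], [-1.5, 1.42], [0.17, 2.43], [-1.26, 4.41], [0.16, 1.93], [-2.52, 2.52]. Speed limits (rad/s): [1.89, 1.89, 2.39, 2.39, 3.01, 3.01, 3.01].

## Interface

Orientations are given as [roll, pitch, yaw] about the fixed x, y, z axes, in that order (R = Rz(yaw) Ry(pitch) Rx(roll)).
In Python, from workcell import monitor, grab_frame, camera_model, bot gives the robot as it stands.
- The arm moves only by the tool move_arm, never from a script. Its argument "moves" is a list of rows, each a list of 4 numbers: the shift along the world's x, y, z in mm, then the turn about the world's z in rad. A call has 1 to 12 rows; each row is the pose to reach, as a shift and turn from the pose commanded when the call began; what a row does not reach only later rows make up. A row lasts 1/8 s, in which the tool goes at most 62.5 mm and 10.7 degrees, less where a joint would pass 70% of its speed; a pose out of reach is approached as far as the arm can. A call with a gripper value outside its range is refused whole. "gripper" is the opening, from 0 (shut) to 1 (fully open), set as the call begins (left out, the last holds). The fingers move at their own pace and stop on an object; "newtons" is the grip in N (left out, the last holds). Time passes only in rows, so rows that repeat a pose let the fingers close. It gives the time, the measured TCP pose, the force, the opening and the grip force at its end, in the units of the state.
- monitor.observe(): the state, without advancing time (a new reading comes with each control period).
- grab_frame(name): name is "side" or "top"; returns the picture (420x560x3 uint8, blue, green, red); there is no depth.
- camera_model(name): a dict with "vfov" (degrees; the focal length in pixels is half the picture's height over the tangent of half this angle, whatever the lens; pixels are square), "cx", "cy" (the principal point, pixels), "R" (3x3) and "t" (3): a world point X has camera coordinates R X + t. Camera axes: x right, y down, z forward; pixel columns grow to the right and rows downward; lengths in m; the calibration is good to about 2 mm. A picture is of the moment at which its call begins. camera_model takes no time and is no camera call.
- bot.job_done(): hands the job in; it is judged then, once.
The state is a dict: "clock": time; "qpos": joint angles; "qd": joint speeds; "joint_efforts": joint torques, N m; "position": TCP position; "tool_rot": TCP orientation; "force": force on the tool from outside, world axes, zero at the start; "moment": the same for the moment, N m; "grip_width": finger opening in m; "finger_force": force on a finger pad.
Only numpy, scipy, OpenCV 4.12 (cv2) and the standard library are available. Lean on these libraries where they do the work, as an engineer would, in place of code of your own. Each camera call takes 0.05 s, during which the arm holds its last target. There are 200 camera calls.

## Task

Take the square-handled paint swatch out of the wooden rack, push its blade fully home into the slot on top of the curing lamp and let go of it. Then, with your closed fingertips, press the lamp's sprung dead-man paddle down until it is level (about two thirds of its travel: left up or pushed to its stop, the lamp is off) and finish the program while still holding it level. The paddle must not be pressed before the swatch is home, and everything else on the table stays where it is.

Things in the scene. Friction and masses are not known exactly. Their poses are not given: they have to be found in the camera images.
- lamp_unit: The curing lamp, fixed: a white box 140 (x) x 210 (y) x 85 high with an amber window on its front (-x) side. Origin: centre of its underside; z up, front faces its -x. The swatch slot is in its top, 60 mm towards its +y; the dead-man paddle stands on its top, 55 mm towards its -y.
- slot (a point): Centre of the slot's mouth, level with the lamp's flat top (85 mm above the table). The slot runs straight down, 36 mm long along the lamp's x, 6 mm wide along its y, 55 mm deep, with a 3 mm chamfer round the mouth. Axes as the lamp's.
- paddle (a joint): Angle of the dead-man paddle, rad: 0 = released, free end raised 0.40 above level; 0.40 = level; 0.60 = its stop, 0.20 below level. A spring drives it up: at 75 mm from the hinge pin it takes about 4 N to start moving, 9 N when level, 11 N at the stop. It springs back when released.
- paddle_hinge (a point): Middle of the paddle's hinge pin, which lies level along the lamp's y, at x = +55, y = -55, z = 111 mm in the lamp's frame. The paddle is an aluminium plate 44 wide (y), 8 thick, the pin in the middle of its thickness; its free end is 95 mm from the pin, towards the lamp's -x. When level its upper face is 115 mm above the table.
- paddle_pad (a point): Point on the paddle's upper face on its centre line, 75 mm from the hinge pin: the place to press (it bears a dark rubber patch). About 144 mm above the table when released, 115 mm when level. Moves with the paddle; when level it lies at x = -20, y = -55 mm in the lamp's frame.
- rack: The wooden swatch rack, fixed: 70 (x) x 200 (y) x 60 high, with three slots 36 x 6 mm, 55 deep, in its top along its x, at y = -70, 0 and +70 mm, one swatch in each. Origin: centre of its underside. It stands left or right of the lamp.
- swatch: The square-handled swatch to use, about 60 g, upright in the rack: aluminium blade 30 wide (x), 4 thick (y), 50 long, pointing down (-z), under a white block handle 50 (x) x 18 (y) x 36 high. Origin: centre of the handle's underside (shoulder), which rests on the rack's top, 60 mm above the table, and, fully home, on the lamp's top. Either way round will do.
- disc_swatch0: Another swatch in the rack, to be left alone: the same blade under a thinner (12 mm), round white head 42 mm across (axis along its y), top 47 mm above its shoulder. Origin at the shoulder.
- disc_swatch1: The second round-headed swatch, like the first; to be left alone.
- jar0: Paint jar, orange, 47 mm across, 56 mm high, in front of the lamp. Origin: centre of its underside. Leave alone.
- jar1: Paint jar, pink, same size, in front of the lamp. Leave alone.
- jar2: Paint jar, cream, same size, in front of the rack. Leave alone.
- rinse_cup: Clear cup, 72 mm across, 80 mm high, behind the rack. Origin: centre of its underside. Leave alone.
- brush: Slim flat paint brush, 168 mm long, 8 mm thick, lying behind the lamp. Leave alone.
- palette: White round palette 170 mm across, 9 mm thick, lying to the robot's right. Leave alone.
Mind the look-alikes: they are no part of the job. What is shaped like the swatch but purple is not meant.

How it is judged:
By the outcome, as a careful person would: the job done as asked, in the order asked, and still so for the second after the job is handed in, while the arm keeps its last pose, push and grip.
It also fails if it takes over 54 s, if anything falls off the work surface, if the arm or the gripper's body presses on something with over 40 N, if the wrist force passes 120 N, or if a joint passes its speed limit or range.

## Working session

There is one attempt and no reset: what is moved stays moved. The work goes in short steps, Python scripts to look and compute and a tool call to move; the robot and the scene stay as the last step left them, time stands still between calls to the robot, and variables do not carry over. Pictures are saved under pics/ and viewed, at most 10 in all, crops included, and the job is handed in when it is done.

Besides the shell and the picture viewer there is one more tool, called after "Emit:" as name(argument=value, ...), one argument or row to a line, values as JSON. move_arm: Moves the arm, as the interface text tells. Its arguments: {"type":"object","properties":{"moves":{"type":"array","items":{"type":"array","items":{"type":"number"}}},"gripper":{"type":"number"},"newtons":{"type":"number"}},"required":["moves"]}

```bash
mkdir -p pics; ls
python3 - <<'E'
from workcell import monitor, grab_frame, camera_model, bot
import cv2
for n in("side","top"):
    cv2.imwrite(f"pics/{n}0.png",grab_frame(n)); print(n,camera_model(n))
s=monitor.observe(); print({k:s[k] for k in("clock","position","tool_rot","force","grip_width")},bot.tip_extent)
E
```

```text
pics
side {'vfov': 51.58027109065673, 'cx': 280.1533820568885, 'cy': 211.336553356365, 'R': array([[-0.99485485, -0.10102131, -0.00765059],
       [-0.07024288,  0.74222263, -0.66646193],
       [ 0.0730053 , -0.66249548, -0.74549981]]), 't': array([0.51178188, 0.18365106, 1.11613971])}
top {'vfov': 57.974423949258224, 'cx': 280.39084415897906, 'cy': 208.7268501492809, 'R': array([[-9.67974449e-03, -9.99952584e-01, -1.06379358e-03],
       [-9.80653773e-01,  9.70091997e-03, -1.95509767e-01],
       [ 1.95510817e-01, -8.49271397e-04, -9.80701177e-01]]), 't': array([-0.09394569,  0.54554878,  1.03230045])}
{'clock': 0.1, 'position': array([ 0.27943075, -0.55877863,  0.24480953]), 'tool_rot': array([-3.14064845e+00,  8.94408440e-05,  4.63792504e-01]), 'force': array([-0.488131  , -0.27053188, -0.3447707 ]), 'grip_width': 0.08518628047940066} 0.014
```

View pics/top0.png

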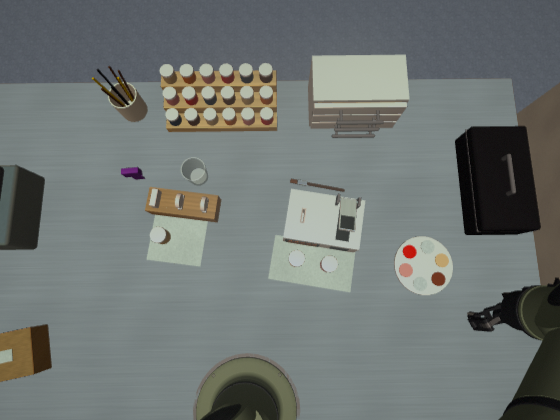

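View pics/side0.png

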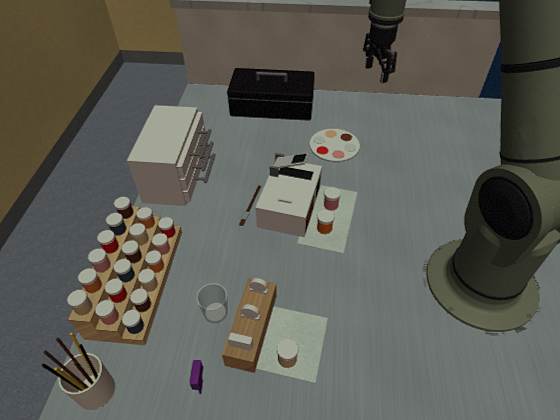

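The top view shows the rack at about (183,204), with heads at (154,198), (179,201) and (204,205). The lamp is at (325,220), with its slot near (303,215) and the pad near (347,222). The purple decoy is at (131,172). In the side view the heads are at (240,340), (250,311) and (259,285). The block at top (154,198) / side (240,340) looks like the square handle and the other two look round, so I'll check that in a crop.

Run:
```python
import cv2,numpy as np
t=cv2.imread("pics/top0.png");s=cv2.imread("pics/side0.png")
r=lambda im,x,y,w,h,k:cv2.resize(im[y:y+h,x:x+w],None,fx=k,fy=k,interpolation=cv2.INTER_CUBIC)
a=r(t,140,180,90,60,4.4);b=r(t,275,180,95,75,4);c=r(s,215,270,80,105,3.8);d=r(s,245,145,90,95,4)
o=np.zeros((600,800,3),np.uint8)
def put(i,x,y):
    h=min(i.shape[0],600-y);w=min(i.shape[1],800-x);o[y:y+h,x:x+w]=i[:h,:w]
put(a,0,0);put(b,400,0);put(c,0,265);put(d,400,305)
cv2.imwrite("pics/crop1.png",o)
```

```text
(no output)
```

View pics/crop1.png

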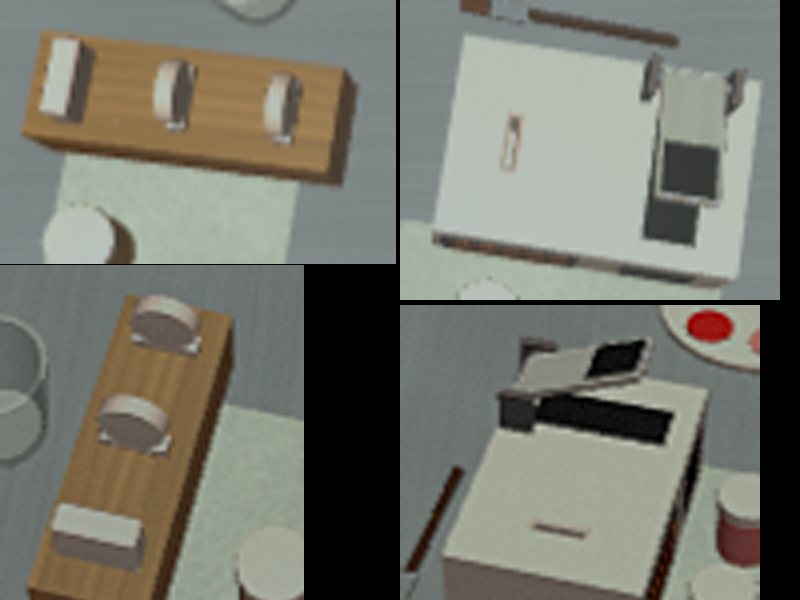

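The crop confirms it: the block at top (154,198) is the only rectangular handle, and the heads at (179,201) and (204,205) are discs. The lamp slot and the pad are clearly visible. Next I'll measure.

```bash
cat > h.py <<'E'
import cv2,numpy as np
from workcell import camera_model
def cast(n,uv,z):
    m=camera_model(n);f=210/np.tan(np.radians(m["vfov"])/2);uv=np.atleast_2d(uv).astype(float)
    d=np.c_[(uv[:,0]-m["cx"])/f,(uv[:,1]-m["cy"])/f,np.ones(len(uv))]@m["R"]
    c=-m["R"].T@m["t"];return (c+d*((z-c[2])/d[:,2])[:,None])[:,:2]
def rect(n,mask,z,off):
    k=8;big=cv2.resize(mask,None,fx=k,fy=k,interpolation=cv2.INTER_CUBIC)
    cs,_=cv2.findContours((big>127).astype(np.uint8),cv2.RETR_EXTERNAL,cv2.CHAIN_APPROX_NONE)
    c=max(cs,key=cv2.contourArea)[:,0]/k-0.5+.5/k+np.array(off)
    P=cast(n,c,z)*1000
    (x,y),(w,h),a=cv2.minAreaRect(P.astype(np.float32))
    return np.round([x,y,w,h,a],1)
E
python3 - <<'E'
from h import *
R={"top":dict(sw=(146,184,16,26),rack=(140,180,90,60),lamp=(275,180,95,75),slot=(297,205,13,19)),
   "side":dict(sw=(226,328,30,20),rack=(215,270,70,105),lamp=(250,155,80,65),slot=(273,193,24,14))}
Z=dict(sw=.096,rack=.06,lamp=.085,slot=.085)
for n in R:
    im=cv2.imread(f"pics/{n}0.png")
    for k,(x,y,w,h) in R[n].items():
        c=im[y:y+h,x:x+w].astype(int);b,g,r=c[...,0],c[...,1],c[...,2]
        if k=="rack": ms={0:((r-b>28)&(r>95))}
        elif k=="slot": ms={t:((r-b)>t) for t in(22,30)}
        else: ms={t:((c.min(2)>t)&(r-b<40)) for t in((150,175) if k=="sw" else (160,180))}
        for t,m in ms.items():
            try: print(n,k,t,rect(n,m.astype(np.uint8)*255,Z[k],(x,y)))
            except Exception as e: print(n,k,t,"none")
im=cv2.imread("pics/top0.png");print(im[192:206,154].tolist());print(im[207:224,303].tolist());print(im[215,298:309].tolist())
E
```

```text
top sw 150 [573.4 253.2  16.8  48.3  82.1]
top sw 175 [573.  253.8  14.6  43.7  82.2]
top rack 0 [563.7 184.2 203.1  74.8  82.1]
top lamp 160 [ 487.9 -205.7  233.8  190.8   80.4]
top lamp 180 [ 493.7 -216.5  208.1  106.1   80.1]
top slot 22 [ 531.3 -167.5    3.1   13.8   88.7]
top slot 30 none
side sw 150 [573.9 253.1  16.   47.1  82.1]
side sw 175 none
side rack 0 [563.9 182.9 202.8  72.7  82.1]
side lamp 160 [ 425.4 -362.    15.     4.     5.3]
side lamp 180 none
side slot 22 [ 537.5 -165.9   11.9    4.2   74.8]
side slot 30 none
[[179, 193, 185], [179, 193, 185], [180, 193, 185], [180, 193, 185], [181, 193, 185], [182, 193, 186], [182, 192, 185], [181, 191, 184], [181, 190, 184], [183, 190, 184], [181, 189, 183], [174, 182, 178], [165, 173, 173], [148, 162, 170]]
[[177, 189, 184], [162, 179, 184], [113, 125, 132], [93, 103, 110], [94, 103, 109], [110, 119, 124], [164, 172, 168], [177, 185, 179], [161, 171, 167], [156, 166, 164], [128, 137, 140], [129, 140, 146], [133, 143, 150], [128, 140, 150], [138, 153, 163], [151, 163, 172], [177, 186, 181]]
[[182, 191, 183], [182, 191, 183], [178, 187, 181], [140, 154, 166], [169, 179, 177], [161, 171, 167], [137, 152, 163], [168, 181, 184], [182, 191, 183], [182, 191, 183], [182, 191, 183]]
```

The swatch is at (573.4, 253.1) with yaw −7.9°. Both views agree, and so does the position predicted from the rack. The slot and lamp masks need refining.

Run:
```python
from h import *
im=cv2.imread("pics/side0.png");print(im[196:207,285,:].tolist())
R={"top":(297,203,13,24),"side":(270,190,30,18)}
for n,(x,y,w,h) in R.items():
    im=cv2.imread(f"pics/{n}0.png")[y:y+h,x:x+w].astype(int)
    ref=np.median(im.reshape(-1,3),0)
    d=np.clip((ref-im)[...,0]*4,0,255)
    m=cv2.morphologyEx((d>40).astype(np.uint8)*255,cv2.MORPH_CLOSE,np.ones((5,5)))
    print(n,"slot",rect(n,m,.085,(x,y)),ref)
# lamp: quadrilateral of the top, via edge lines
for n,(x,y,w,h) in {"top":(275,180,95,75),"side":(250,150,80,85)}.items():
    im=cv2.imread(f"pics/{n}0.png")[y:y+h,x:x+w].astype(int)
    for t in ((168,174) if n=="top" else (150,158,165)):
        m=((im[...,0]>t)).astype(np.uint8)*255
        m=cv2.morphologyEx(m,cv2.MORPH_OPEN,np.ones((3,3)))
        k,l,s,_=cv2.connectedComponentsWithStats(m);i=1+np.argmax(s[1:,4])
        c=max(cv2.findContours((l==i).astype(np.uint8),0,1)[0],key=cv2.contourArea)
        q=cv2.approxPolyDP(cv2.convexHull(c),3,True)[:,0]+[x,y]
        print(n,t,s[i],q.tolist(),np.round(cast(n,q,.085)*1000,0).tolist(),rect(n,(l==i).astype(np.uint8)*255,.085,(x,y)))
```

```text
[[149, 165, 161], [151, 167, 162], [151, 166, 163], [147, 162, 165], [128, 141, 147], [66, 74, 85], [108, 117, 124], [158, 174, 168], [152, 168, 165], [151, 168, 161], [150, 167, 163]]
top slot [ 520.1 -160.4   16.3   42.1   88.7] [181. 191. 183.]
side slot [ 518.5 -161.1   14.3   43.5   79.3] [151. 167. 163.]
top 168 [   9    9   81   60 2817] [[291, 189], [364, 201], [359, 247], [285, 237]] [[595.0, -130.0], [558.0, -333.0], [430.0, -312.0], [459.0, -111.0]] [ 510.3 -220.2  211.6  140.8   80.2]
top 174 [   9   10   80   59 2710] [[291, 190], [363, 202], [358, 248], [284, 236]] [[592.0, -130.0], [555.0, -330.0], [427.0, -310.0], [462.0, -108.0]] [ 509.5 -220.2  210.5  138.5   80.1]
side 150 [68 64 12  8 63] [[318, 214], [329, 220], [321, 220]] [[424.0, -121.0], [394.0, -103.0], [415.0, -101.0]] [ 409.2 -110.1   31.7   27.3    1.5]Traceback (most recent call last):
  File "<stdin>", line 16, in <module>
    return _wrapfunc(a, 'argmax', axis=axis, out=out, **kwds)
    return bound(*args, **kwds)
ValueError: attempt to get argmax of an empty sequence
```

The lamp centre is (510.1, −220.2) with yaw −9.85° and measures 211×141, which matches the given size. The slot measures about (519.7, −160.9), against a predicted (520.3, −161.1). Now I'll move over the swatch.

Emit:
move_arm(
  moves=[
    [25, 55, 0, -0.05],
    [50, 110, 0, -0.1],
    [75, 165, 0, -0.15],
    [100, 220, 0, -0.2],
    [125, 275, 0, -0.25],
    [150, 330, 0, -0.3],
    [175, 385, 0, -0.35],
    [200, 440, 0, -0.4],
    [220, 490, 0, -0.45],
    [240, 540, 0, -0.5],
    [255, 590, 0, -0.55],
    [270, 640, 0, -0.6],
  ],
  gripper=0.55,
)

```text
clock: 1.6
position: [0.5498, 0.0826, 0.2451]
tool_rot: [3.141, 0.0, -0.138]
force: [0.9, -1.6, -0.0]
grip_width: 0.0473
finger_force: 0.0
```

Emit:
move_arm(
  moves=[
    [10, 50, 0, 0],
    [17, 100, 0, 0],
    [21, 140, 0, 0],
    [24, 172, 0, 0],
    [24, 172, 0, 0],
    [24, 172, -40, 0],
    [24, 172, -80, 0],
    [24, 172, -100, 0],
    [24, 172, -100, 0],
    [24, 172, -100, 0],
    [24, 172, -100, 0],
  ],
)

```text
clock: 2.98
position: [0.574, 0.2531, 0.1464]
tool_rot: [-3.141, -0.001, -0.136]
force: [-0.4, -0.2, 0.7]
grip_width: 0.0469
finger_force: 0.0
```

Emit:
move_arm(
  moves=[
    [0, 0, -20, 0],
    [0, 0, -40, 0],
    [0, 0, -55, 0],
    [0, 0, -65, 0],
    [0, 0, -65, 0],
    [0, 0, -65, 0],
  ],
)

```text
clock: 3.72
position: [0.5739, 0.2532, 0.0807]
tool_rot: [-3.141, -0.001, -0.136]
force: [-0.7, 0.0, -0.1]
grip_width: 0.0472
finger_force: 0.0
```

Emit:
move_arm(
  moves=[
    [0, 0, 0, 0],
    [0, 0, 0, 0],
    [0, 0, 0, 0],
    [0, 0, 0, 0],
    [0, 0, 0, 0],
    [0, 0, 0, 0],
    [0, 0, 0, 0],
  ],
  gripper=0,
  newtons=40,
)

```text
clock: 4.6
position: [0.5738, 0.2531, 0.0809]
tool_rot: [-3.141, -0.001, -0.136]
force: [-0.5, -0.2, 5.6]
grip_width: 0.0172
finger_force: 39.6
```

Emit:
move_arm(
  moves=[
    [0, 0, 15, 0],
    [0, 0, 30, 0],
    [0, 0, 50, 0],
    [0, 0, 75, 0],
    [0, 0, 100, 0],
    [0, 0, 120, 0],
    [0, 0, 120, 0],
  ],
)

```text
clock: 5.48
position: [0.5743, 0.2533, 0.2028]
tool_rot: [-3.14, -0.003, -0.136]
force: [0.5, -0.1, -1.2]
grip_width: 0.0175
finger_force: 39.7
```

Emit:
move_arm(
  moves=[
    [-4, -30, 0, 0],
    [-9, -70, 0, -0.01],
    [-15, -115, 0, -0.02],
    [-21, -160, 0, -0.03],
    [-27, -205, 0, -0.034],
    [-33, -250, 0, -0.034],
    [-39, -295, 0, -0.034],
    [-44, -340, 0, -0.034],
    [-49, -380, 0, -0.034],
    [-54, -414, 0, -0.034],
    [-54, -414, 0, -0.034],
    [-54, -414, 0, -0.034],
  ],
)

```text
clock: 6.98
position: [0.5195, -0.1603, 0.2001]
tool_rot: [-3.141, 0.0, -0.17]
force: [-0.1, 0.9, 1.1]
grip_width: 0.0174
finger_force: 39.7
```

Run:
```python
from workcell import monitor, grab_frame
import cv2,numpy as np
a=grab_frame("top");b=grab_frame("side");cv2.imwrite("pics/top1.png",a);cv2.imwrite("pics/side1.png",b)
r=lambda i:cv2.resize(i,None,fx=3.3,fy=3.3,interpolation=cv2.INTER_CUBIC)
cv2.imwrite("pics/crop2.png",np.hstack([r(a[150:270,260:380]),r(b[110:230,235:355])]))
print(monitor.observe()["position"],monitor.observe()["grip_width"])
```

```text
[ 0.51973599 -0.15986444  0.20022624] 0.017431157160410788
```

View pics/crop2.png

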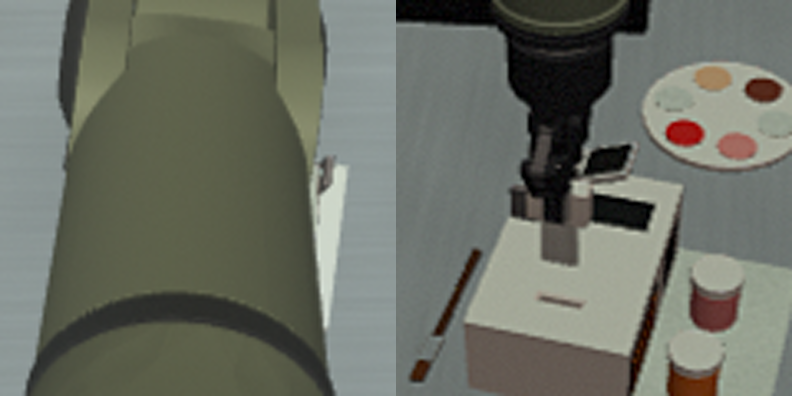

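The side view shows the swatch held upright with its blade tip near (285,189), above the slot at (285,201). I'll descend in stages and watch the force.

Emit:
move_arm(
  moves=[
    [0, 0, -20, 0],
    [0, 0, -35, 0],
    [0, 0, -40, 0],
    [0, 0, -45, 0],
    [0, 0, -50, 0],
    [0, 0, -54, 0],
    [0, 0, -54, 0],
    [0, 0, -54, 0],
  ],
)

```text
clock: 8.07
position: [0.5196, -0.161, 0.1464]
tool_rot: [3.142, -0.0, -0.17]
force: [0.0, -0.7, -0.6]
grip_width: 0.0175
finger_force: 39.7
```

Run:
```python
from workcell import monitor, grab_frame
import cv2
b=grab_frame("side")
cv2.imwrite("pics/crop3.png",cv2.resize(b[150:230,245:335],None,fx=7,fy=7,interpolation=cv2.INTER_CUBIC))
s=monitor.observe();print(s["position"],s["force"])
```

```text
[ 0.51967491 -0.16103554  0.14649593] [-0.30918568 -0.14498062  0.13446441]
```

View pics/crop3.png

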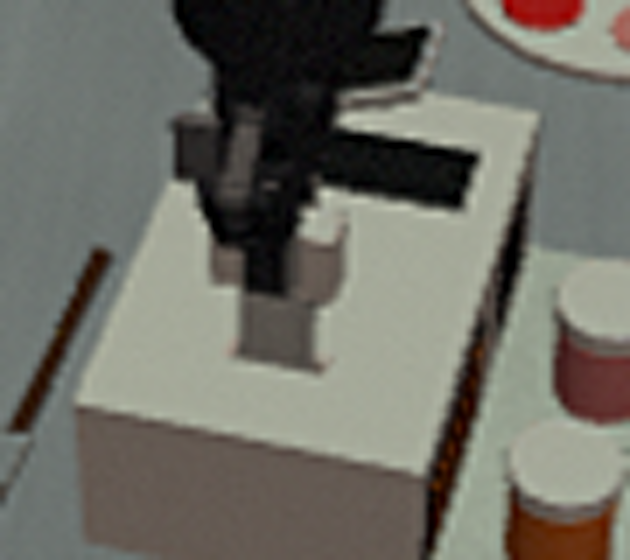

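The blade is entering the slot at crop (280,360), centred, with almost no force. I'll keep going down.

Emit:
move_arm(
  moves=[
    [0, 0, -6, 0],
    [0, 0, -12, 0],
    [0, 0, -18, 0],
    [0, 0, -24, 0],
    [0, 0, -30, 0],
    [0, 0, -35, 0],
    [0, 0, -38, 0],
    [0, 0, -38, 0],
  ],
)

```text
clock: 9.12
position: [0.5195, -0.161, 0.1081]
tool_rot: [-3.142, 0.0, -0.17]
force: [-0.0, 0.9, -0.4]
grip_width: 0.0174
finger_force: 39.7
```

Emit:
move_arm(
  moves=[
    [0, 0, -2, 0],
    [0, 0, -3, 0],
    [0, 0, -4, 0],
    [0, 0, -4, 0],
    [0, 0, -4, 0],
  ],
)

```text
clock: 9.75
position: [0.5197, -0.161, 0.1058]
tool_rot: [3.141, -0.001, -0.17]
force: [-10.2, 3.6, 31.1]
grip_width: 0.0175
finger_force: 44.3
```

It's seated: contact at z = 0.1058 m (expected 0.1055) with 31 N. Next I'll ease off, release and rise.

Emit:
move_arm(
  moves=[
    [0, 0, 2, 0],
    [0, 0, 2, 0],
  ],
)

```text
clock: 10.0
position: [0.5197, -0.161, 0.1064]
tool_rot: [-3.142, -0.0, -0.17]
force: [-0.1, 0.1, -1.2]
grip_width: 0.0172
finger_force: 39.9
```

Emit:
move_arm(
  moves=[
    [0, 0, 0, 0],
    [0, 0, 0, 0],
    [0, 0, 0, 0],
    [0, 0, 0, 0],
    [0, 0, 0, 0],
  ],
  gripper=0.55,
)

```text
clock: 10.62
position: [0.5196, -0.161, 0.1063]
tool_rot: [-3.142, 0.0, -0.17]
force: [-0.1, 0.4, -0.4]
grip_width: 0.047
finger_force: 0.0
```

Emit:
move_arm(
  moves=[
    [0, 0, 10, 0],
    [0, 0, 25, 0],
    [0, 0, 50, 0],
    [0, 0, 80, 0],
    [0, 0, 100, 0],
    [0, 0, 120, 0],
    [0, 0, 120, 0],
  ],
)

```text
clock: 11.5
position: [0.5202, -0.1612, 0.2285]
tool_rot: [3.141, -0.003, -0.17]
force: [-0.3, -0.1, -0.3]
grip_width: 0.0469
finger_force: 0.0
```

Emit:
move_arm(
  moves=[
    [-5, -25, 0, 0],
    [-15, -60, 0, 0],
    [-25, -90, 0, 0],
    [-39, -115, 0, 0],
    [-39, -115, 0, 0],
    [-39, -115, 0, 0],
    [-39, -115, 0, 0],
  ],
  gripper=0,
)

```text
clock: 12.38
position: [0.481, -0.2751, 0.2262]
tool_rot: [-3.141, -0.0, -0.169]
force: [-0.1, 0.4, 0.6]
grip_width: -0.0001
finger_force: 0.0
```

Run:
```python
from workcell import monitor, grab_frame
import cv2
b=grab_frame("side")
cv2.imwrite("pics/crop4.png",cv2.resize(b[100:230,230:370],None,fx=4.5,fy=4.5,interpolation=cv2.INTER_CUBIC))
s=monitor.observe();print(s["clock"],s["position"],s["force"],s["grip_width"])
import numpy as np
c,q=np.cos(-9.85*np.pi/180),np.sin(-9.85*np.pi/180)
for p in((-20,-55),(-14,-55)): print(p,510.1+c*p[0]-q*p[1],-220.2+q*p[0]+c*p[1])
```

```text
12.425 [ 0.4809889  -0.27517122  0.22626068] [-0.10270544  0.92267588  0.00258736] 0.0001727150505348289
(-20, -55) 480.9860051830809 -270.9678570140636
(-14, -55) 486.8975591079485 -271.99427320323025
```

View pics/crop4.png

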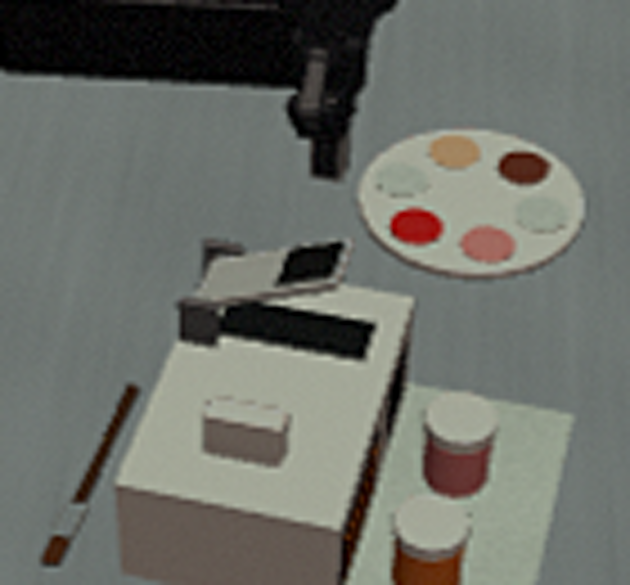

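The swatch is home, with its shoulder flush on the lamp top at crop (245,450). Now I'll press at (481, −271), aiming for TCP z = 0.129 m so the fingertips sit at 115 mm.

Emit:
move_arm(
  moves=[
    [0, 4, -20, 0],
    [0, 4, -40, 0],
    [0, 4, -55, 0],
    [0, 4, -65, 0],
    [0, 4, -70, 0],
    [0, 4, -75, 0],
    [0, 4, -75, 0],
  ],
)

```text
clock: 13.3
position: [0.4807, -0.2721, 0.1514]
tool_rot: [3.142, -0.0, -0.17]
force: [-1.6, -0.5, 4.4]
grip_width: 0.0
finger_force: 2.1
```

Emit:
move_arm(
  moves=[
    [0, 0, -4, 0],
    [0, 0, -8, 0],
    [0, 0, -12, 0],
    [0, 0, -16, 0],
    [0, 0, -19, 0],
    [0, 0, -21, 0],
    [0, 0, -21, 0],
    [0, 0, -21, 0],
  ],
)

```text
clock: 14.3
position: [0.48, -0.2721, 0.1306]
tool_rot: [3.142, 0.001, -0.171]
force: [-5.0, 1.5, 7.8]
grip_width: -0.0002
finger_force: 3.8
```

Run:
```python
from workcell import monitor, grab_frame
import cv2,numpy as np
b=grab_frame("side")
cv2.imwrite("pics/crop5.png",cv2.resize(b[135:230,245:345],None,fx=6,fy=6,interpolation=cv2.INTER_CUBIC))
F=[]
for i in range(4):
    s=monitor.observe();F.append(s["force"]);grab_frame("top")
print(s["clock"],s["position"],np.mean(F,0),s["tool_rot"])
```

```text
14.5 [ 0.47999599 -0.27209591  0.13063088] [-5.88109937  1.16086925  7.45857348] [ 3.14149784e+00  8.69171108e-04 -1.70576327e-01]
```

View pics/crop5.png

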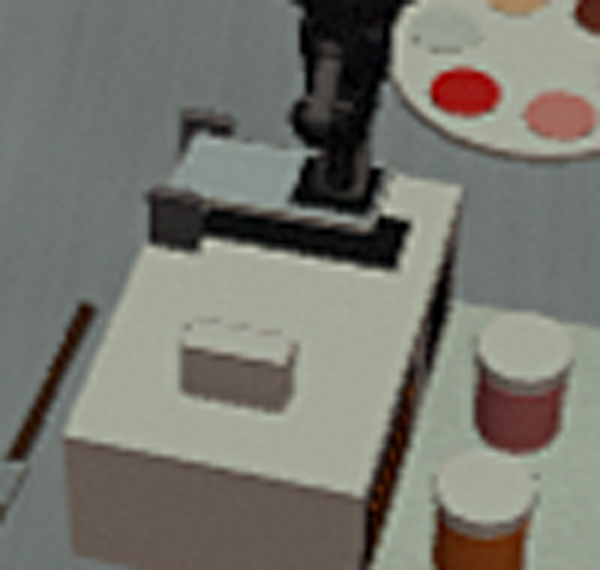

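The paddle is almost level, with the fingertips at 116.6 mm on the rubber patch. It needs about 1.6 mm more.

Emit:
move_arm(
  moves=[
    [0, 0, -1, 0],
    [0, 0, -1.8, 0],
    [0, 0, -1.8, 0],
    [0, 0, -1.8, 0],
  ],
)

```text
clock: 15.05
position: [0.48, -0.2721, 0.1289]
tool_rot: [3.141, 0.001, -0.171]
force: [-6.5, 1.6, 8.9]
grip_width: 0.0
finger_force: 4.4
```

Run:
```python
from workcell import monitor, grab_frame
import cv2,numpy as np
b=grab_frame("side")
cv2.imwrite("pics/crop6.png",cv2.resize(b[150:200,260:330],None,fx=10,fy=10,interpolation=cv2.INTER_CUBIC))
F=[]
for i in range(4):
    s=monitor.observe();F.append(s["force"]);grab_frame("top")
print(s["clock"],s["position"],np.mean(F,0))
# predicted free-end top corners (lamp x=55-95cos+..., y=-33) for paddle angles, in crop6 pixels
from workcell import camera_model
m=camera_model("side");f=210/np.tan(np.radians(m["vfov"])/2);a=np.radians(-9.85)
for th in(.3,.35,.4,.45,.5):
    e=.4-th;o=[]
    for r in(30,95):
        x=55-r*np.cos(e)+4*np.sin(e);z=111+r*np.sin(e)+4*np.cos(e);y=-33
        P=np.array([510.1+np.cos(a)*x-np.sin(a)*y,-220.2+np.sin(a)*x+np.cos(a)*y,z])/1000
        c=m["R"]@P+m["t"];o+=[(f*c[0]/c[2]+m["cx"]-260+.5)*10,(f*c[1]/c[2]+m["cy"]-150+.5)*10]
    print(th,np.round(o))
```

```text
15.25 [ 0.47998833 -0.27205526  0.12888025] [-5.96886387  1.55162446  8.92903918]
0.3 [241. 186. 464. 210.]
0.35 [243. 190. 465. 223.]
0.4 [243. 194. 465. 235.]
0.45 [244. 198. 465. 248.]
0.5 [244. 202. 464. 260.]
```

View pics/crop6.png

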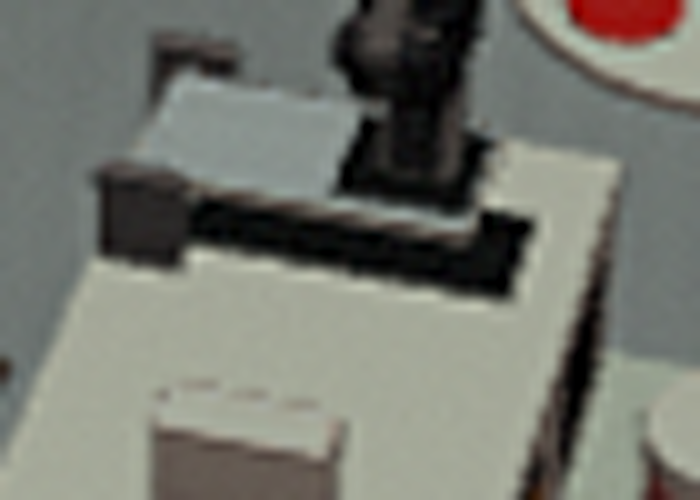

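In the crop, the paddle's upper edge runs from about (240,190) to (475,230). That fits the prediction for an angle of about 0.40, and the tip height (114.9 mm) and force (8.9 N) agree. I'm handing in.

```bash
python3 -c "
from workcell import bot
print(bot.job_done())"
```

```text
the job is handed in; nothing more can be done
None
```

I handed the job in at about 15 s: the square-handled swatch is fully home in the lamp slot and released, and the closed fingertips hold the paddle level (tips at 114.9 mm, 8.9 N), though the hand-in gave no verdict.

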